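Push a test coupon under a stage's spring clip

TASK

With one fingertip press the thumb bar of the specimen stage's spring clip down and keep it down, so that its nose stands clear, while the other fingertip pushes the flat steel coupon along the channel beneath the nose until it is fully home against the end wall. Then let the bar up so that the clip closes on the coupon, and move clear. Only press and push: lift or carry nothing, and leave the things round the stage where they are.

Things in the scene. Friction and masses are not known exactly. Their poses are not given: they have to be found in the camera images.
- stage: aluminium specimen stage fixed to the worktop, 150 (x) x 118 (y) x 46 mm high; origin on the worktop. Its x axis is the push direction, from the open end of the channel to the end wall; y points to the thumb-bar side; z up. The clip turns on a pin parallel to x at y = +30 mm, 40 mm above the worktop, between two bracket ears at x = -52 and +54 mm, 45 mm high.
- channel_mouth (a point): middle of the channel floor at its open end (stage x = -73 mm, y = 0). The floor is 22 mm above the worktop and 38 mm wide, between two guide rails 5 mm thick that stand 6.5 mm above it.
- home (a point): point on the channel floor where the coupon's origin lies when fully home (stage x = 40 mm, y = 0, z = 22 mm). The end wall begins at stage x = 60 mm and is 15 mm high.
- coupon: loose flat dark steel plate, 40 (along x) x 36 x 10 mm, about 0.06 kg, lying in the channel with its axes parallel to the stage's; origin at the centre of its underside. Its centre starts at stage x = -6 to +8 mm. Its rear edge, 20 mm behind its centre, is the one to push.
- clip (a joint): spring clip angle, rad: 0 = closed, untouched; grows as the thumb bar is pressed, to a rigid stop at 0.5. At 0 the lip hangs 3 mm above the channel floor and blocks the coupon; the coupon passes above about 0.3 (press the bar to its stop to be sure); released on the coupon it rests at about 0.26. The spring pushes back with 3 to 6 N at the bar.
- thumb_bar (a point): middle of the ribbed rubber top of the thumb bar, along the channel from stage x = -61 to +27 mm, y = 52 to 74 mm; at rest it slopes up outward and this point is 41 mm above the worktop. Fully down it is about level and a fingertip on it at stage y = 60 mm stands about 26 mm above the worktop, 4 mm above the channel floor: level with a fingertip behind the coupon, 60 mm away at y = 0.
- lip (a point): underside of the clip's lip, the nose that hangs over the channel: 12 mm along x (stage x = 36 to 48 mm), 6 mm along y, at stage y = 3 mm. The thumb bar is long enough for a fingertip to slide along it, pressing, through the whole push.
- slide_box: slide box with a hinged blue lid, 70x88x26 mm, lying beside the stage; a bystander, origin under its centre
- forceps: steel forceps, 12x130x9 mm, lying beside the stage; a bystander, origin under its centre
- timer: square white bench timer, 62x62x20 mm; a bystander, origin under its centre
- tape_roll: roll of white tape lying flat, 74 mm across, 46 mm high; a bystander, origin under its centre
- note_pad: pad of yellow notes, 75x75x14 mm; a bystander, origin under its centre
- dropper: small dropper bottle, 33 mm across, 86 mm high; a bystander, origin under its centre

How it is judged (in metres and radians):
On the way, in this order (a step that is already met when the one before it is completed fails the run):
1. a fingertip holds the clip down while the coupon is still in front of the nose (value of joint clip above 0.28 rad and contact force between the fingers and stage above 0.5 N and x of coupon in the frame of stage below 0.015 m), for 0.1 s.
2. the coupon has been pushed home beneath the nose with the clip still held down (value of joint clip above 0.28 rad and contact force between the fingers and stage above 0.5 N and x of coupon in the frame of stage between 0.037 and 0.043 m and y of coupon in the frame of stage between -0.003 and 0.003 m and z of coupon in the frame of stage below 0.025 m and angle between coupon's own z axis and vertical below 0.06 rad), for 0.1 s.
At the end, for the whole second after the job is handed in: the coupon lies flat in the channel, at rest, within 3 mm of fully home, and the released clip rests on it (clip angle 0.20 to 0.30 rad) (x of coupon in the frame of stage between 0.037 and 0.043 m and y of coupon in the frame of stage between -0.003 and 0.003 m and z of coupon in the frame of stage below 0.025 m and angle between coupon's own z axis and vertical below 0.06 rad and value of joint clip between 0.2 and 0.3 rad and linear speed of coupon below 0.01 m/s); the robot touches nothing.
It fails at once if the coupon is lifted or tipped out of its channel (z of coupon in the frame of stage above 0.03 m or angle between coupon's own z axis and vertical above 0.3 rad).
It fails at once if a bystander is moved more than 20 mm (distance of any of slide_box, forceps, timer, tape_roll, note_pad, dropper from where it was at the start of the episode above 0.02 m).
It also fails if it takes over 32 s, if anything falls off the work surface, if the arm or the gripper's body presses on something with over 40 N, if the wrist force passes 120 N, or if a joint passes its speed limit or range.

ROBOT

A 6-joint arm with a two-finger parallel gripper is mounted at the origin on a cart in front of the work surface, level with it; the furniture and walls round the work are solid. World frame = base frame: x ahead of the robot, y to its left, z up, the work surface at z = 0. Lengths are in mm, angles in rad, forces in N, time in s.
With the tool pointing down it reaches from about 350 to 875 mm from the base axis. Payload 4.2 kg.
Tool frame: the origin (TCP) lies at the very end of the fingers, on their centre line; the grasp point (between the pads) lies 19 mm behind it; z points along the fingers, y is the line along which they close (so a half turn about z gives the same grasp; the last joint's range is limited). The gripper opens to 85 mm and grips with 20 to 120 N. Pads are 22 mm wide; open, the fingers measure 114 mm over their backs; the gripper's body (76 mm by 85 mm) begins 54 mm behind the grasp point. The pads swing forward as they close: fully open they stand 13 mm farther back than shut.
Start: joints at [1.407, 0.385, 0.008, 0, -1.194, -0.259], TCP at [256.414, 569.957, 231.312] pointing down, gripper open.
Joint ranges: [-3.14, 3.14], [-1.21, 2.06], [-1.07, 1.41], [-3.16, 2.05], [-2.99, -0.16], [-3.1, 3.1]. Speed limits (rad/s): [2.79, 2.79, 3.14, 3.14, 3.14, 3.14].

INTERFACE

Orientations are given as a unit quaternion [x, y, z, w].
In Python, from bench import arm gives the robot as it stands. The module is installed in compiled form; this text tells all that it offers.
- The arm moves only by the tool drive_tool, never from a script. Its argument "targets" is a list of rows, each a list of 5 numbers: the closure, from -1 (fully open) to 1 (shut), then the shift along the tool's x, y, z in mm, then the turn about the tool's z in degrees. In form: [[grip, tx, ty, tz, roll], ...]. A call has 1 to 12 rows; each row is the pose to reach, as a shift and turn from the pose commanded when the call began, along the tool's axes at that moment; what a row does not reach only later rows make up. A row lasts 1/10 s, in which the tool goes at most 50 mm and 8.59 degrees, less where a joint would pass 70% of its speed; a pose out of reach is approached as far as the arm can. A call with a gripper value outside its range is refused whole. The fingers move at their own pace and stop on an object; the grip force is fixed at half the most. Time passes only in rows, so rows that repeat a pose let the fingers close. It gives the time, the measured TCP pose, the force, the opening and the grip force at its end, in the units of the state.
- arm.read_state(): the state, without advancing time (a new reading comes with each control period).
- arm.get_image(name): name is "scene" or "side" or "wrist"; returns the picture (420x560x3 uint8, blue, green, red); there is no depth.
- arm.camera_params(name): a dict with "fov_y" (degrees; the focal length in pixels is half the picture's height over the tangent of half this angle, whatever the lens; pixels are square), "cx", "cy" (the principal point, pixels), "D" ([k1, k2, p1, p2, k3] as OpenCV has them; the pictures are not rectified), "rvec" (rotation vector, rad) and "tvec" (3), from world to camera coordinates, as OpenCV has them; the wrist camera has in their place "tool_from_camera" (4x4, takes a point from camera to tool coordinates, whose origin is the TCP and whose axes are the flange's). Camera axes: x right, y down, z forward; pixel columns grow to the right and rows downward; lengths in mm; the calibration is good to about 2 mm. A picture is of the moment at which its call begins: read the wrist's pose just before it. camera_params takes no time and is no camera call.
- arm.job_done(): hands the job in; it is judged then, once.
The state is a dict: "clock": time; "joints": joint angles; "joint_vel": joint speeds; "joint_efforts": joint torques, N m; "position": TCP position; "ee_rot": TCP orientation; "contact_force": force on the tool from outside, world axes, zero at the start; "wrist_torque": the same for the moment, N m; "gripper_width": finger opening in mm; "grasp_force": force on a finger pad.
Only numpy, scipy, OpenCV 4.12 (cv2) and the standard library are available. Lean on these libraries where they do the work, as an engineer would, in place of code of your own. Each camera call takes 0.05 s, during which the arm holds its last target. There are 200 camera calls.

## Working session

There is one attempt and no reset: what is moved stays moved. The work goes in short steps, Python scripts to look and compute and a tool call to move; the robot and the scene stay as the last step left them, time stands still between calls to the robot, and variables do not carry over. Pictures are saved under pics/ and viewed, at most 10 in all, crops included, and the job is handed in when it is done.

Besides the shell and the picture viewer there is one more tool, called by a JSON object that holds its "api" and its "payload". drive_tool: Moves the arm, as the interface text tells. Its arguments: {"type":"object","properties":{"targets":{"type":"array","items":{"type":"array","items":{"type":"number"}}}},"required":["targets"]}

```bash
mkdir -p pics; python3 - <<'E'
from bench import arm
import cv2,numpy as np
s=arm.read_state();print({k:np.round(v,3) for k,v in s.items()})
for n in("scene","side","wrist"):
    cv2.imwrite(f"pics/{n}0.png",arm.get_image(n)); print(n,arm.camera_params(n))
a=cv2.imread("pics/scene0.png");b=cv2.imread("pics/side0.png")
E
```

```text
{'clock': np.float64(0.0), 'joints': array([ 1.407e+00,  3.860e-01,  7.000e-03, -1.000e-03, -1.194e+00,
       -2.590e-01]), 'joint_vel': array([-0.002,  0.003, -0.001,  0.   ,  0.   ,  0.001]), 'joint_efforts': array([ 1.0000e-03, -3.9229e+01,  1.8840e+01,  4.1860e+00, -5.0000e-03,
        0.0000e+00]), 'position': array([256.163, 569.452, 230.203]), 'ee_rot': array([ 0.978, -0.21 , -0.   ,  0.001]), 'contact_force': array([ 0.304, -0.035, -0.118]), 'wrist_torque': array([-0.021,  0.007,  0.033]), 'grasp_force': np.float64(0.0), 'gripper_width': np.float64(84.737)}
scene {'fov_y': 52.25699715329914, 'cx': 277.18802471975437, 'cy': 207.76393334586564, 'D': array([0.01727289, 0.        , 0.        , 0.        , 0.        ]), 'rvec': array([ 2.06907255, -1.11843721,  0.4957557 ]), 'tvec': array([-282.0887859 ,  337.23183376, 1027.41828777])}
side {'fov_y': 47.96748170053276, 'cx': 285.24619833809334, 'cy': 223.14401474045536, 'D': array([-0.10622494,  0.        ,  0.        ,  0.        ,  0.        ]), 'rvec': array([ 2.24094925, -0.37535722,  0.18308894]), 'tvec': array([-490.41030356,  159.28551214, 1264.08344444])}
wrist {'fov_y': 62.82219256087904, 'cx': 279.8071779294172, 'cy': 215.56565076703896, 'D': array([0.01722805, 0.        , 0.        , 0.        , 0.        ]), 'tool_from_camera': array([[-4.93478916e-04, -9.45581948e-01, -3.25383676e-01,
         8.43559190e+01],
       [ 9.99999796e-01, -3.34634674e-04, -5.44140108e-04,
        -3.08102844e-01],
       [ 4.05644403e-04, -3.25383878e-01,  9.45581920e-01,
        -1.41823937e+02],
       [ 0.00000000e+00,  0.00000000e+00,  0.00000000e+00,
         1.00000000e+00]])}
```

View pics/scene0.png

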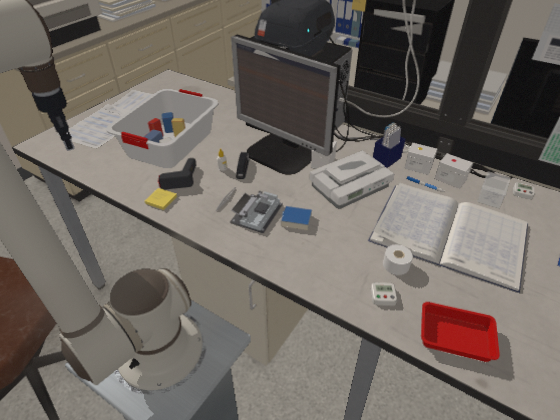

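View pics/side0.png

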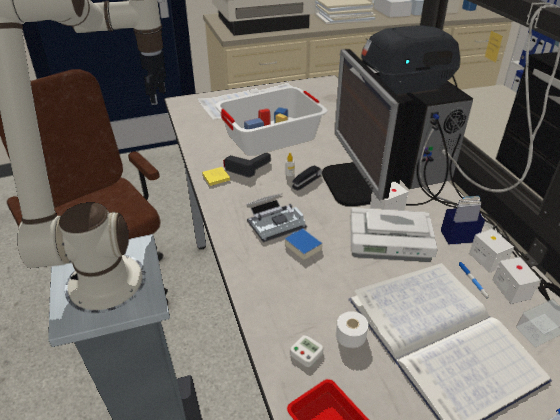

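The stage shows at about (257,211) in the scene view and (277,218) in the side view. The slide box (blue lid) is just beside it, with the pad, dropper, tape and timer farther off. I'll get a rough position and enlarge both views.

```bash
cat > h.py <<'E'
import cv2,numpy as np
from scipy.spatial.transform import Rotation as R
from bench import arm
def cam(n,st=None):
    p=arm.camera_params(n);f=210/np.tan(np.radians(p["fov_y"])/2)
    K=np.array([[f,0,p["cx"]],[0,f,p["cy"]],[0,0,1]])
    if n=="wrist":
        T=np.eye(4);T[:3,:3]=R.from_quat(st["ee_rot"]).as_matrix();T[:3,3]=st["position"]
        W=np.linalg.inv(T@np.array(p["tool_from_camera"]));rv=cv2.Rodrigues(W[:3,:3])[0];tv=W[:3,3]
    else: rv,tv=p["rvec"],p["tvec"]
    return K,p["D"],np.array(rv,float).reshape(3,1),np.array(tv,float).reshape(3,1)
def ray(c,uv):
    K,D,rv,tv=c;q=cv2.undistortPoints(np.array([[uv]],float),K,D)[0,0]
    M=cv2.Rodrigues(rv)[0];return (-M.T@tv).ravel(),M.T@np.array([q[0],q[1],1.])
def onz(c,uv,z):
    o,d=ray(c,uv);return (o+d*(z-o[2])/d[2])[:2]
def proj(c,P):
    K,D,rv,tv=c;return cv2.projectPoints(np.array(P,float).reshape(-1,3),rv,tv,K,D)[0].reshape(-1,2)
E
python3 - <<'E'
from h import *
print(onz(cam("scene"),(257,213),25),onz(cam("side"),(277,222),25))
a=cv2.imread("pics/scene0.png")[170:250,190:330];b=cv2.imread("pics/side0.png")[180:265,220:345]
z=lambda i:cv2.resize(i,(560,340),interpolation=3)
cv2.imwrite("pics/crop0.png",np.hstack([z(a),z(b)])[:, :][:, ::1] if 0 else np.vstack([cv2.resize(a,(520,297),interpolation=2),cv2.resize(b,(520,300),interpolation=2)]))
E
```

```text
[498.35909417  65.95357981] [514.18199014  61.8315147 ]
```

View pics/crop0.png

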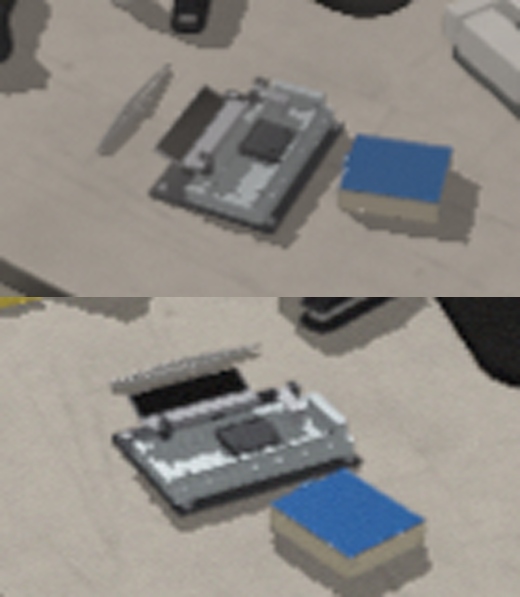

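The crops show the stage with its dark coupon. The black thumb bar is on the left (world +y) side and the end wall at the far end. The forceps lie left of the bar and the slide box to the right of the far end. I'll go above the stage for a look from close by.

{"api": "drive_tool", "payload": {"targets": [[-0.1,435,358,0,0],[-0.1,435,358,0,0],[-0.1,435,358,0,0],[-0.1,435,358,0,0],[-0.1,435,358,0,0],[-0.1,435,358,0,0],[-0.1,435,358,0,0],[-0.1,435,358,0,0],[-0.1,435,358,0,0],[-0.1,435,358,0,0],[-0.1,435,358,0,0],[-0.1,435,358,0,0]]}}

```text
clock: 1.35
position: [507.1, 61.4, 230.9]
ee_rot: [0.977, -0.212, -0.0, 0.0]
contact_force: [-0.2, -0.7, -1.0]
gripper_width: 47.3
grasp_force: 0.0
```

{"api": "drive_tool", "payload": {"targets": [[-0.1,0,0,20,0],[-0.1,0,0,40,0],[-0.1,0,0,40,0]]}}

```text
clock: 1.65
position: [504.2, 64.4, 188.5]
ee_rot: [0.978, -0.21, -0.003, 0.002]
contact_force: [-0.9, 0.8, 0.2]
gripper_width: 47.1
grasp_force: 0.0
```

```bash
python3 - <<'E'
from h import *
import pickle
s=arm.read_state();im=arm.get_image("wrist");cv2.imwrite("pics/w1.png",im);pickle.dump(s,open("w1.pkl","wb"))
print(s["clock"],s["position"],s["ee_rot"],s["gripper_width"])
E
```

```text
1.65 [504.1659491   64.39239975 188.54338444] [ 0.97764312 -0.21024494 -0.00292369  0.00156688] 47.06578714212647
```

View pics/w1.png

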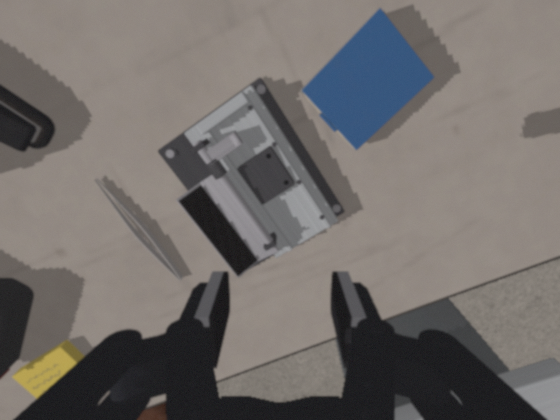

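The wrist view shows the stage, with the coupon at about (266,175) and the black thumb bar from (190,195) to (245,270). The end wall is up-left near (218,112), so +x points up-left. The fingertips are at (215,275) and (340,275). Next I'll measure the bar and coupon with masks.

```bash
cat > m.py <<'E'
from h import *
import pickle,sys
def meas(im,c,seedbar,seedcp):
    g=cv2.GaussianBlur(im,(3,3),0).max(2)
    out={}
    for n,seed,z,t in(("bar",seedbar,41,None),("coupon",seedcp,32,None)):
        v=int(np.median(g[seed[1]-4:seed[1]+5,seed[0]-4:seed[0]+5]))
        m=((g<v+16)&(g>v-16)).astype(np.uint8);m=cv2.morphologyEx(m,cv2.MORPH_OPEN,np.ones((5,5)))
        _,l=cv2.connectedComponents(m);m=(l==l[seed[1],seed[0]]).astype(np.uint8)
        k=cv2.findContours(m,0,1)[0][0].reshape(-1,2)
        w=np.array([onz(c,p,z) for p in k],np.float32)
        r=cv2.minAreaRect(w);print(n,v,m.sum(),np.round(r[0],1),np.round(r[1],1),round(r[2],1));out[n]=r
    return out
E
python3 - <<'E'
from m import *
s=pickle.load(open("w1.pkl","rb"));im=cv2.imread("pics/w1.png");c=cam("wrist",s)
meas(im,c,(218,232),(264,178))
for n,uv,z in(("baseTR",(262,79),0),("baseBR",(342,213),0),("wallL",(187,135),37),("wallR",(249,90),37)):
    print(n,onz(c,uv,z))
E
```

```text
bar 30 2178 [497.7 126.7] [85.9 22.7] 9.1
coupon 69 1618 [525.8  67.9] [39.8 36.7] 8.8
baseTR [600.30765765  38.01573356]
baseBR [452.86951788  18.00387152]
wallL [584.78609733 112.46911864]
wallR [595.17581792  50.08215046]
```

The stage x axis lies about 8.9° from world x, and the coupon is at stage x ≈ +1.6. I'll turn the tool into line and lower it above the starting place at stage (-37, 30).

{"api": "drive_tool", "payload": {"targets": [[-0.1,-30.5,-16,30,-8],[-0.1,-30.5,-16,60,-16],[-0.1,-30.5,-16,90,-24],[-0.1,-30.5,-16,105,-32],[-0.1,-30.5,-16,105,-33.1],[-0.1,-30.5,-16,105,-33.1],[-0.1,-30.5,-16,105,-33.1]]}}

```text
clock: 2.4
position: [486.2, 92.9, 88.0]
ee_rot: [0.997, 0.077, 0.002, -0.001]
contact_force: [0.2, 0.2, 0.1]
gripper_width: 47.2
grasp_force: 0.0
```

```bash
python3 - <<'E'
from h import *
import pickle
s=arm.read_state();im=arm.get_image("wrist");cv2.imwrite("pics/w2.png",im);pickle.dump(s,open("w2.pkl","wb"))
print(s["clock"],s["position"],R.from_quat(s["ee_rot"]).as_matrix().round(4),s["gripper_width"],s["contact_force"])
E
```

```text
2.4 [486.2045556   92.85815659  87.97011155] [[ 9.882e-01  1.531e-01  3.200e-03]
 [ 1.531e-01 -9.882e-01  1.400e-03]
 [ 3.400e-03 -9.000e-04 -1.000e+00]] 47.17524805310117 [0.16902586 0.15445591 0.13564111]
```

View pics/w2.png

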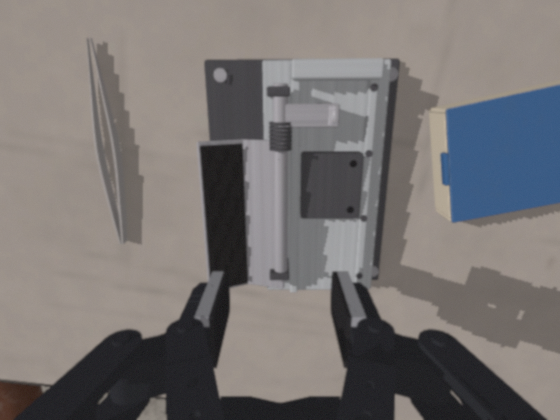

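The tool is now in line with the stage, with the coupon at about (332,185), the bar from (203,143) to (247,285) and the tips at (213,275) and (343,275). I'll refine with the same masks.

```bash
python3 - <<'E'
from m import *
s=pickle.load(open("w2.pkl","rb"));im=cv2.imread("pics/w2.png");c=cam("wrist",s)
o=meas(im,c,(225,215),(332,185))
M=R.from_quat(s["ee_rot"]).as_matrix()
for n,z in(("bar",41),("coupon",32)):
    print(n,"tool frame",np.round(M.T@(np.array([*o[n][0],z])-s["position"]),1))
print("tips y", [ (M.T@(np.array(ray(c,(u,275))[1])))*1 for u in (213,343)])
for u in (200,228,332,358):
    o0,d=ray(c,(u,275)); d=M.T@d; o1=M.T@(o0-s["position"]); print(u,(o1-d*o1[2]/d[2]).round(1))
E
```

```text
bar 32 34421 [448.8  88.4] [195.5 374.3] 8.8
coupon 73 3445 [526.2  67.1] [39.9 32.5] 8.8
bar tool frame [-37.8  -1.3  46.8]
coupon tool frame [35.4 31.6 56.1]
tips y [array([-0.48815731, -0.19515813,  0.88942182]), array([-0.48835698,  0.18244818,  0.88978658])]
200 [  6.6 -37.    0. ]
228 [  6.6 -24.    0. ]
332 [ 6.6 24.1  0. ]
358 [ 6.6 36.2  0. ]
```

The spacing is right: finger centres at ±30 mm, coupon rear edge about 4 mm ahead. I'll back off 3 mm and descend, watching the force.

{"api": "drive_tool", "payload": {"targets": [[-0.1,-3,0.5,20,0],[-0.1,-3,0.5,40,0],[-0.1,-3,0.5,40,0]]}}

```text
clock: 2.75
position: [481.0, 90.6, 45.3]
ee_rot: [0.997, 0.077, -0.002, 0.001]
contact_force: [-0.0, -0.1, -0.1]
gripper_width: 46.8
grasp_force: 0.0
```

{"api": "drive_tool", "payload": {"targets": [[-0.1,0,0,5,0],[-0.1,0,0,10,0],[-0.1,0,0,15,0],[-0.1,0,0,18,0],[-0.1,0,0,18,0]]}}

```text
clock: 3.25
position: [483.1, 91.1, 28.8]
ee_rot: [0.997, 0.077, 0.001, -0.0]
contact_force: [2.1, -3.7, 5.6]
gripper_width: 46.8
grasp_force: 2.8
```

{"api": "drive_tool", "payload": {"targets": [[-0.1,0,0,1.5,0],[-0.1,0,0,1.5,0]]}}

```text
clock: 3.45
position: [483.0, 91.0, 27.5]
ee_rot: [0.997, 0.077, 0.001, -0.0]
contact_force: [2.0, -3.9, 6.3]
gripper_width: 46.9
grasp_force: 3.0
```

{"api": "drive_tool", "payload": {"targets": [[-0.1,0,0,1.5,0],[-0.1,0,0,1.5,0]]}}

```text
clock: 3.65
position: [482.9, 90.9, 26.1]
ee_rot: [0.997, 0.077, 0.001, 0.0]
contact_force: [1.3, -4.9, 7.1]
gripper_width: 46.6
grasp_force: 3.3
```

{"api": "drive_tool", "payload": {"targets": [[-0.1,0,0,1.5,0],[-0.1,0,0,1.5,0]]}}

```text
clock: 3.85
position: [482.9, 90.8, 24.8]
ee_rot: [0.997, 0.078, 0.001, 0.0]
contact_force: [2.5, -5.4, 7.8]
gripper_width: 46.7
grasp_force: 4.0
```

```bash
python3 - <<'E'
from h import *
import pickle
s=arm.read_state();im=arm.get_image("wrist");sd=arm.get_image("side")
cv2.imwrite("pics/w3.png",np.vstack([cv2.resize(im[20:320,120:460],(640,360))[:, :],cv2.resize(sd[170:250,220:362],(640,240),interpolation=2)]))
pickle.dump(s,open("w3.pkl","wb"));cv2.imwrite("pics/w3raw.png",im)
E
```

```text
(no output)
```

View pics/w3.png

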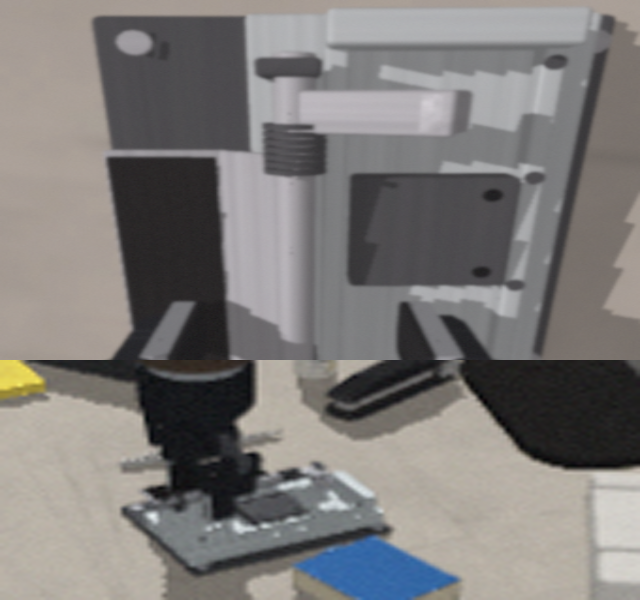

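The left finger presses the bar and the right one stands in the channel behind the coupon, and the nose has risen. I'll press on toward the stop.

{"api": "drive_tool", "payload": {"targets": [[-0.1,0,0,1.5,0],[-0.1,0,0,1.5,0]]}}

```text
clock: 4.15
position: [482.9, 90.7, 23.5]
ee_rot: [0.997, 0.078, 0.001, 0.0]
contact_force: [1.7, -5.3, 9.5]
gripper_width: 46.6
grasp_force: 4.5
```

{"api": "drive_tool", "payload": {"targets": [[-0.1,0,0,1.5,0],[-0.1,0,0,1.5,0]]}}

```text
clock: 4.35
position: [483.0, 90.7, 23.2]
ee_rot: [0.997, 0.078, 0.001, 0.0]
contact_force: [-2.4, -6.5, 19.5]
gripper_width: 46.9
grasp_force: 8.9
```

```bash
python3 - <<'E'
from bench import arm
s=arm.read_state();print(s["clock"],s["position"],s["contact_force"],s["wrist_torque"])
E
```

```text
4.35 [483.01593159  90.73547244  23.15966635] [-2.38095343 -6.50006888 19.46843995] [-1.34529191  0.48690811  0.06359649]
```

That reached the stop, with the force jumping to 19 N. I'll ease off slightly and push along +x.

{"api": "drive_tool", "payload": {"targets": [[-0.1,0,0,-0.5,0],[-0.1,4,0,-0.5,0],[-0.1,8,0,-0.5,0],[-0.1,12,0,-0.5,0],[-0.1,16,0,-0.5,0],[-0.1,20,0,-0.5,0],[-0.1,20,0,-0.5,0]]}}

```text
clock: 5.05
position: [496.0, 92.1, 23.0]
ee_rot: [0.997, 0.078, -0.006, 0.002]
contact_force: [-16.8, -1.7, 29.8]
gripper_width: 47.2
grasp_force: 14.8
```

```bash
python3 - <<'E'
from m import *
s=arm.read_state();im=arm.get_image("wrist");cv2.imwrite("pics/w4.png",im);pickle.dump(s,open("w4.pkl","wb"))
print(s["position"],s["contact_force"],s["wrist_torque"])
E
```

```text
[496.0219478   92.12123463  23.0354703 ] [-16.79416697  -1.74318955  29.7501603 ] [0.36158289 5.10654577 0.47528348]
```

View pics/w4.png

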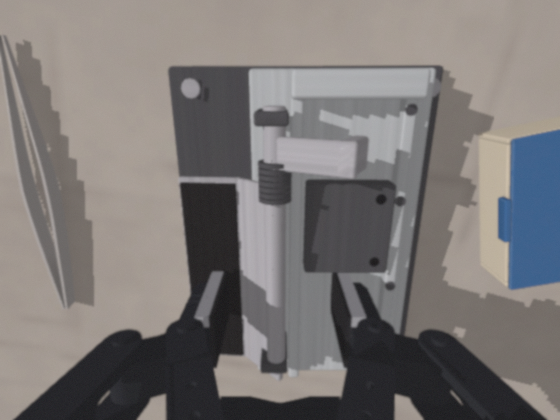

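The fingertip has reached the coupon (rear edge near (348,272)). Friction on the rubber is high because the press grew to 30 N, so I'll lighten the press.

{"api": "drive_tool", "payload": {"targets": [[-0.1,0,0,-1,0],[-0.1,0,0,-2,0],[-0.1,0,0,-2,0]]}}

```text
clock: 5.4
position: [499.3, 93.4, 23.7]
ee_rot: [0.997, 0.077, -0.002, 0.001]
contact_force: [-4.6, -2.4, 7.3]
gripper_width: 46.9
grasp_force: 3.6
```

{"api": "drive_tool", "payload": {"targets": [[-0.1,3,0,0,0],[-0.1,6,0,0,0],[-0.1,9,0,0,0],[-0.1,12,0,0,0],[-0.1,12,0,0,0]]}}

```text
clock: 5.9
position: [511.1, 95.3, 23.6]
ee_rot: [0.997, 0.077, -0.003, 0.001]
contact_force: [-5.0, -0.9, 10.9]
gripper_width: 47.1
grasp_force: 5.1
```

{"api": "drive_tool", "payload": {"targets": [[-0.1,3,0,0,0],[-0.1,6,0,0,0],[-0.1,9,0,0,0],[-0.1,12,0,0,0],[-0.1,14,0,0,0],[-0.1,14,0,0,0]]}}

```text
clock: 6.5
position: [524.7, 97.4, 23.6]
ee_rot: [0.997, 0.077, -0.003, 0.001]
contact_force: [-5.4, 0.2, 10.3]
gripper_width: 47.3
grasp_force: 5.2
```

```bash
python3 - <<'E'
from m import *
s=arm.read_state();im=arm.get_image("wrist");cv2.imwrite("pics/w5.png",im);pickle.dump(s,open("w5.pkl","wb"))
print(s["position"],s["contact_force"])
E
```

```text
[524.69384239  97.44698204  23.57832122] [-5.38778421  0.17580513 10.29204092]
```

View pics/w5.png

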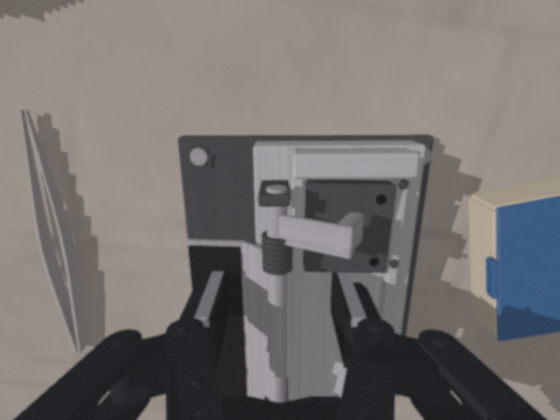

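The coupon lies beneath the raised nose with its front edge at row ~181, close to the end wall. I'll nudge until the force rises.

{"api": "drive_tool", "payload": {"targets": [[-0.1,2,0,0,0],[-0.1,4,0,0,0],[-0.1,4,0,0,0]]}}

```text
clock: 6.85
position: [527.8, 97.9, 23.6]
ee_rot: [0.997, 0.077, -0.004, 0.001]
contact_force: [-8.5, -0.6, 11.3]
gripper_width: 47.0
grasp_force: 6.7
```

{"api": "drive_tool", "payload": {"targets": [[-0.1,2,0,0,0],[-0.1,2,0,0,0]]}}

```text
clock: 7.05
position: [527.9, 97.8, 23.5]
ee_rot: [0.997, 0.077, -0.006, 0.001]
contact_force: [-12.9, 1.3, 15.4]
gripper_width: 46.6
grasp_force: 8.8
```

The TCP has stopped and the force is climbing, so the coupon is home. I'll back off the coupon a little, then let the bar up and rise clear.

{"api": "drive_tool", "payload": {"targets": [[-0.1,0,0,0,0],[-0.1,-4,0,0,0],[-0.1,-8,0,0,0],[-0.1,-11,0,0,0],[-0.1,-11,0,-3,0],[-0.1,-11,0,-7,0],[-0.1,-11,0,-12,0],[-0.1,-11,0,-20,0],[-0.1,-11,0,-40,0],[-0.1,-11,0,-80,0],[-0.1,-11,0,-110,0],[-0.1,-11,0,-110,0]]}}

```text
clock: 8.25
position: [524.8, 98.2, 137.9]
ee_rot: [0.997, 0.078, 0.004, -0.001]
contact_force: [1.3, 0.1, -0.1]
gripper_width: 46.8
grasp_force: 0.0
```

```bash
python3 - <<'E'
from m import *
s=arm.read_state();im=arm.get_image("wrist");cv2.imwrite("pics/w6.png",im)
print(s["clock"],s["position"],s["contact_force"])
E
```

```text
8.25 [524.76894635  98.23054627 137.86172766] [ 1.31060434  0.0528772  -0.1376982 ]
```

View pics/w6.png

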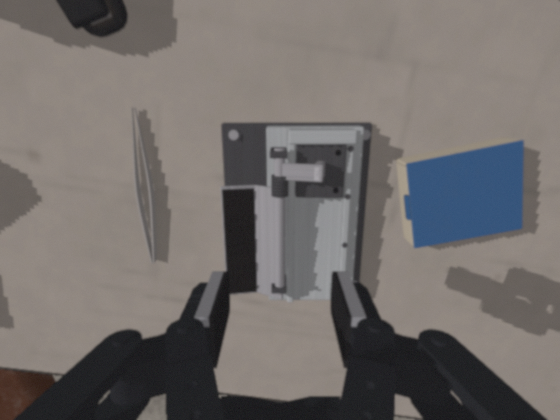

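The coupon lies against the end wall (rows 144–198) with the nose resting on it. The bar is up, the tool is clear and the bystanders have not moved. Handing in.

```bash
python3 -c "
from bench import arm
print(arm.job_done())"
```

```text
the job is handed in; nothing more can be done
None
```

I held the clip down, pushed the coupon against the end wall, let the clip close on it and moved clear. The job was handed in at about 8.3 s; the hand-in returned no verdict, so "fully home" rests on the arm stopping against the wall and on the last wrist picture.

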